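# Load praline trays into the packing chute

### The job

Load both white praline trays into the sloping steel chute: each must lie flat on the chute's floor with its open side up, one behind the other, slid down so that the lower tray is home against the buffer at the foot and the upper one is right up against it. One tray stands on end in the draining rack and has to be laid down. If a tray does not slide home by itself, push it gently, without bottoming the spring buffer, and leave the other things on the table where they are.

Things in the scene. Friction and masses are not known exactly. Their poses are not given: they have to be found in the camera images.
- tray_flat: white rigid plastic praline tray, 100 x 56 x 34 mm, about 90 g, walls 3 mm, open cells (partitions 11 mm lower than the rim). Lies on the table, open side up. Origin: centre of its underside; x along its 100 mm length, y along its 56 mm width, z out of its open side. End for end it is the same.
- tray_stood: a second, identical tray, same axes, standing on one end in the draining rack's slot with 3 mm play: its x axis points up, its z axis (open side) is level. The end it stands on is 10 mm above the table, its upper end at 110 mm.
- rack: dark steel draining rack, fixed. Origin on the table below the middle of the tray's slot; x level, opposite to the tray's open side. Slot 40 mm along x, 60 mm along y, floor at 10 mm; plates 74 mm wide (y), 4 mm thick, rise to 50 mm at x = -22 and +22 mm; lips at y = +-32 mm rise to 26 mm. Brown cards up to 82 mm high stand behind, x = 29 to 68 mm.
- bed: chute floor, steel, fixed. Origin: centre line of the floor at the resting buffer's face, 52 mm above the table; x uphill along the floor (slope 0.42 rad), y across, z square to the floor, up. Floor x = -30 to 270 mm, upper end open, 64 mm wide between side walls 4 mm thick, tops 10 mm above the floor. Plastic on it is near the limit of sliding: some days it slides, on others it sticks.
- buffer (a joint): spring buffer plate across the foot of the chute, 50 mm wide, from 3 to 29 mm above the floor: how far it is pressed downhill, 0 at rest, 0.012 m is bottomed; 800 N/m (about 8 N at 10 mm).
- lips (a point): upper end of the hold-down lips, floor centre line at x = 80 mm of the bed. From here down to the foot the walls rise to 48 mm and carry inturned lips, undersides 46 mm above the floor, 44 mm gap between them: trays are put in uphill of here and slide in under the lips.
- load_mark (a point): point on the chute floor's centre line at x = 235 mm of the bed: a tray put in with its upper end here lies clear of the hold-down lips and of a tray already home.
- truffle_box: bystander: black square box of red truffles, 100 x 100 x 26 mm, origin at the centre of its underside
- bowl: bystander: steel bowl 130 mm across, 60 mm high
- jar: bystander: jar 70 mm across, 100 mm high
- spatula: bystander: spatula 240 mm long lying on the table
- brush: bystander: brush 200 mm long lying on the table
- carton: bystander: flat sleeved carton 150 x 110 x 44 mm
- tin: bystander: aluminium tin 80 mm across, 60 mm high
There are look-alikes about, which are no part of the job. What is shaped like the tray_stood but green is not meant.

How it is judged:
By the outcome, as a careful person would: the job done as asked, in the order asked, and still so for the second after the job is handed in, with the robot touching nothing.
It also fails if it takes over 72 s, if anything falls off the work surface, if the arm or the gripper's body presses on something with over 40 N, if the wrist force passes 120 N, or if a joint passes its speed limit or range.

### The arm

A 7-joint arm with a two-finger parallel gripper is mounted at the origin on the work surface. World frame = base frame: x ahead of the robot, y to its left, z up, the work surface at z = 0. Lengths are in m, angles in rad, forces in N, time in s.
With the tool pointing down it reaches from about 0.4 to 0.875 m from the base axis. Payload 4.4 kg.
Tool frame: the origin (TCP) lies midway between the tips of the shut fingers; the grasp point (between the pads) lies 19 mm behind it; y points along the fingers, x is the direction in which the jaws open and shut, and the axes are right-handed (so a half turn about y gives the same grasp; the last joint's range is limited). The gripper opens to 85 mm and grips with 20 to 120 N. Pads are 22 mm wide; open, the fingers measure 114 mm over their backs; the gripper's body (76 mm by 85 mm) begins 54 mm behind the grasp point. The pads swing forward as they close: fully open they stand 13 mm farther back than shut.
Start: joints at [1.04, 0.628, 0.038, 1.517, -0.027, 0.996, -0.02], TCP at [0.291, -0.581, 0.231] pointing down, gripper open.
Joint ranges: [-3.06, 3.06], [-0.37, 2.12], [-1.25, 1.32], [0.18, 2.47], [-1.1, 4.24], [0.23, 1.98], [-2.94, 2.94]. Speed limits (rad/s): [2.57, 2.57, 3.14, 3.14, 3.14, 3.14, 3.14].

### API

Orientations are given as a unit quaternion [w, x, y, z].
In Python, from cell import r, cams gives the robot as it stands.
- The arm moves only by the shell command python3 -m pendant 'ROWS'. ROWS is text: rows parted by semicolons, each of 5 numbers parted by spaces: the finger opening in cm, from 0 to 8.54, then the shift along the tool's x, y, z in cm, then the turn about the tool's y in rad. A call has 1 to 8 rows; each row shifts and turns the commanded pose from where the row before left it, along the tool's axes as they then stand; what a row does not reach is not made up. A row lasts 1/8 s, in which the tool goes at most 62.5 mm and 10.7 degrees, less where a joint would pass 70% of its speed; a pose out of reach is approached as far as the arm can. A call is refused whole if a number of a shift passes 6.25 or a number of a turn 0.188, either way. A call with a gripper value outside its range is refused whole. The fingers move at their own pace and stop on an object; the grip force is fixed at half the most. Time passes only in rows, so rows that do not move let the fingers close. It gives the time, the measured TCP pose, the force and the opening at its end, in the units of the state.
- r.observe(): the state, without advancing time (a new reading comes with each control period).
- cams.read_camera(name): name is "side" or "top" or "wrist"; returns (picture, depth): 420x560x3 uint8, red, green, blue; 420x560 float32, m along the optical axis (not along the pixel's ray), 0 where there is no reading.
- cams.calibration(name): a dict with "fx", "fy", "cx", "cy" (pixels), "rvec" (rotation vector, rad) and "tvec" (3), from world to camera coordinates, as OpenCV has them; the wrist camera has in their place "mount" (4x4, takes a point from camera to tool coordinates, whose origin is the TCP and whose axes are the tool frame's). Camera axes: x right, y down, z forward; pixel columns grow to the right and rows downward; lengths in m; the calibration is good to about 2 mm. A picture is of the moment at which its call begins: read the wrist's pose just before it. calibration takes no time and is no camera call.
- r.hand_in(): hands the job in, once; it reports no verdict.
Trained networks look in the newest picture that a camera, given by its name, has taken for a name from the list of things; names that differ only in an ending like _2 or _b are one class to them, and where a whole thing is asked for, a point or a joint stands for the part that bears it (a point fixed in the world has none). Each returns a list of dicts, best first, with "p" (0 to 1); they miss things now and then, are a little off and sometimes report something else, mostly with a low value. They report only what shows in the picture. A call takes as long as a camera call. They do not tell look-alikes from the thing itself.
- cams.recognise(camera, name): "location" ([x, y, z] in m, in the coordinates of the camera as it stood for that picture, good to about 4 mm: the middle of the surface that is visible of it).
- cams.spot_point(camera, name): "location" ([x, y, z] in m, in the coordinates of the camera as it stood for that picture, good to about 4 mm: a listed point, or the origin of a listed thing).
The state is a dict: "clock": time; "joints": joint angles; "joint_velocities": joint speeds; "tau": joint torques, N m; "ee_pos": TCP position; "tool_rot": TCP orientation; "ft_force": force on the tool from outside, world axes, zero at the start; "torque": the same for the moment, N m; "gripper_width": opening from 0.0 (shut) to 1.0 (fully open).
Only numpy, scipy, OpenCV 4.12 (cv2) and the standard library are available. Lean on these libraries where they do the work, as an engineer would, in place of code of your own. Each camera call takes 0.05 s, during which the arm holds its last target.

## Working session

There is one attempt and no reset: what is moved stays moved. The work goes in short steps, Python scripts to look and compute and a shell command to move; the robot and the scene stay as the last step left them, time stands still between calls to the robot, and variables do not carry over. Pictures are saved under pics/ and viewed, and the job is handed in when it is done.

```bash
ls; mkdir -p pics; python3 - <<'E'
from cell import r,cams
import cv2
s=r.observe();print(s)
for n in("side","top","wrist"):
    im,d=cams.read_camera(n);cv2.imwrite(f"pics/{n}0.png",im[:,:,::-1]);print(n,cams.calibration(n))
E
```

```text
pics
{'clock': 0.0, 'joints': array([ 1.0402248 ,  0.62932504,  0.03847586,  1.51835609, -0.02700669,
        0.99628537, -0.02001289]), 'joint_velocities': array([-1.13527849e-03, -1.77812791e-03, -4.41257567e-05,  1.46464471e-03,
       -1.56425365e-03, -7.01933425e-05,  4.63610383e-04]), 'tau': array([ 1.42607420e-03, -5.63400042e+01,  1.22645516e+00, -1.93444777e+01,
        1.09811078e-02,  1.03136350e-02, -2.83188922e-05]), 'ee_pos': array([ 0.29107828, -0.58049873,  0.23040717]), 'tool_rot': array([ 0.60203454, -0.60136824,  0.37198783, -0.37085805]), 'ft_force': array([0.77555951, 0.33440739, 0.39472802]), 'torque': array([-0.04554571,  0.0170446 , -0.05967219]), 'gripper_width': 1.0071793638583193}
side {'fx': 452.6708876822615, 'fy': 452.6708876822615, 'cx': 285.60347800102005, 'cy': 205.1989195058587, 'rvec': array([ 0.76248772, -2.4139224 ,  1.3045963 ]), 'tvec': array([0.45300509, 0.27605844, 1.02490365])}
top {'fx': 403.46886461254104, 'fy': 403.46886461254104, 'cx': 282.3819305235022, 'cy': 206.76110851050885, 'rvec': array([ 2.14712647, -2.09775436,  0.20492446]), 'tvec': array([-0.03081654,  0.62013997,  1.1995719 ])}
wrist {'fx': 356.8158148610253, 'fy': 356.8158148610253, 'cx': 283.8625453722736, 'cy': 215.08381747704968, 'mount': array([[ 9.99998646e-01, -8.93883991e-04,  1.38197142e-03,
         8.53917048e-04],
       [-1.56903072e-03, -2.64198295e-01,  9.64467106e-01,
        -1.42896249e-01],
       [-4.97007214e-04, -9.64467968e-01, -2.64199340e-01,
         6.75994362e-02],
       [ 0.00000000e+00,  0.00000000e+00,  0.00000000e+00,
         1.00000000e+00]])}
```

View pics/side0.png

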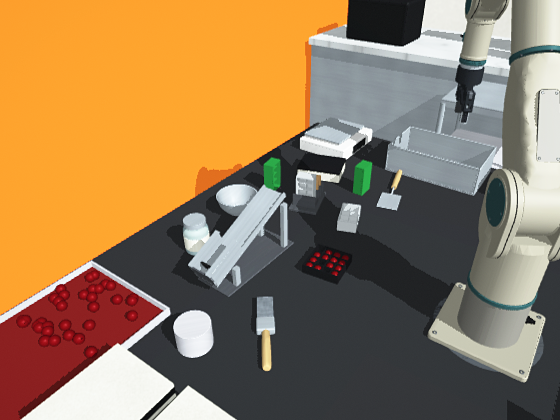

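View pics/top0.png

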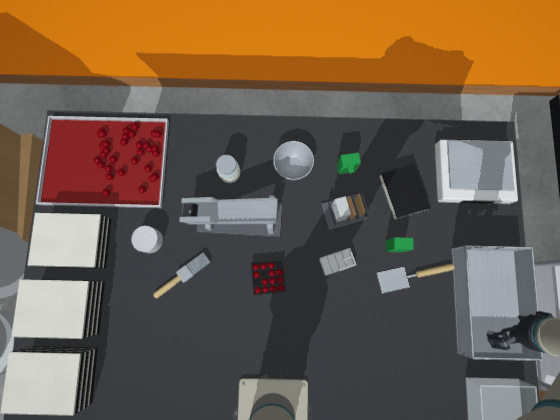

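View pics/wrist0.png

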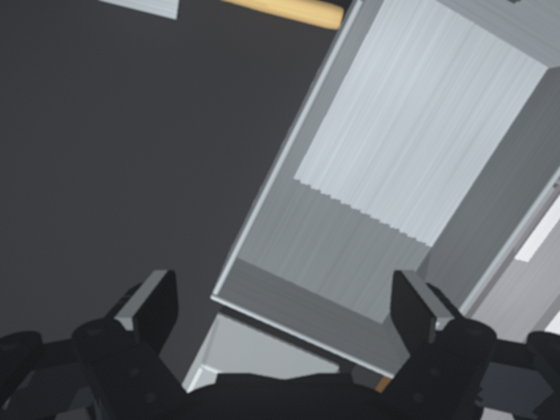

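```bash
cat > h.py <<'E'
from cell import r,cams
import cv2,numpy as np
from scipy.spatial.transform import Rotation as R
def T(n,s=None):
    """camera->world"""
    c=cams.calibration(n)
    M=np.eye(4)
    if n=="wrist":
        s=s or r.observe();q=s["tool_rot"]
        M[:3,:3]=R.from_quat([q[1],q[2],q[3],q[0]]).as_matrix();M[:3,3]=s["ee_pos"]
        return M@c["mount"]
    M[:3,:3]=cv2.Rodrigues(c["rvec"])[0];M[:3,3]=c["tvec"]
    return np.linalg.inv(M)
def cloud(n,d,s=None):
    c=cams.calibration(n);v,u=np.mgrid[:d.shape[0],:d.shape[1]]
    P=np.stack([(u-c["cx"])/c["fx"]*d,(v-c["cy"])/c["fy"]*d,d],-1)
    M=T(n,s);W=P@M[:3,:3].T+M[:3,3];W[d==0]=np.nan;return W
def w(n,p,s=None):
    M=T(n,s);return M[:3,:3]@np.array(p)+M[:3,3]
E
python3 - <<'E'
from h import *
np.set_printoptions(precision=4,suppress=True)
for n in("top","side"):
    im,d=cams.read_camera(n);W=cloud(n,d);np.savez(f"/tmp/{n}0.npz",im=im,d=d,W=W)
    for k in("tray_flat","tray_stood","rack","bed","lips","load_mark","buffer"):
        print(n,k,[(round(x["p"],2),w(n,x["location"]).round(3)) for x in cams.spot_point(n,k)[:3]])
W=np.load("/tmp/top0.npz")["W"]
for u,v in((300,300),(180,280),(338,261),(240,210),(345,208)):print(u,v,W[v,u])
print(R.from_quat(np.roll(r.observe()["tool_rot"],-1)).as_matrix(),r.observe()["clock"])
E
```

```text
top tray_flat [(0.67, array([ 0.458, -0.193, -0.004])), (0.59, array([0.741, 0.164, 0.001]))]
top tray_stood [(0.7, array([ 0.622, -0.215,  0.059])), (0.66, array([ 0.788, -0.223,  0.051])), (0.54, array([ 0.493, -0.375,  0.05 ]))]
top rack [(0.55, array([ 0.614, -0.194, -0.001])), (0.48, array([ 0.772, -0.044,  0.001]))]
top bed [(0.94, array([0.6  , 0.251, 0.049]))]
top lips [(0.96, array([0.597, 0.176, 0.086])), (0.53, array([0.515, 0.408, 0.001]))]
top load_mark [(0.69, array([0.591, 0.034, 0.148]))]Traceback (most recent call last):
  File "<stdin>", line 6, in <module>
ValueError: it knows: bed, bowl, brush, carton, jar, lips, load_mark, rack, spatula, tin, tray_flat, tray_stood, truffle_box
```

```bash
python3 - <<'E'
import cv2
a=cv2.imread("pics/top0.png")[130:310,170:440];cv2.imwrite("pics/topz.png",cv2.resize(a,None,fx=2.9,fy=2.9,interpolation=cv2.INTER_CUBIC))
a=cv2.imread("pics/side0.png")[140:310,170:390];cv2.imwrite("pics/sidez.png",cv2.resize(a,None,fx=3.5,fy=3.5,interpolation=cv2.INTER_CUBIC))
E
```

```text
(no output)
```

View pics/topz.png

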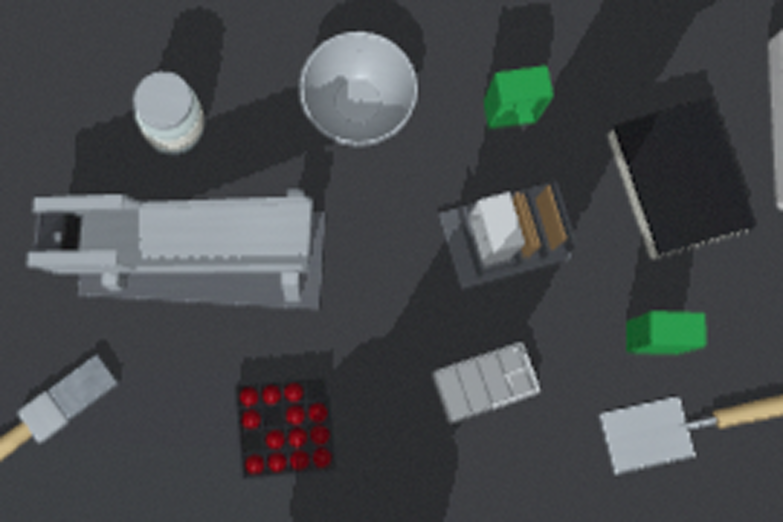

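View pics/sidez.png

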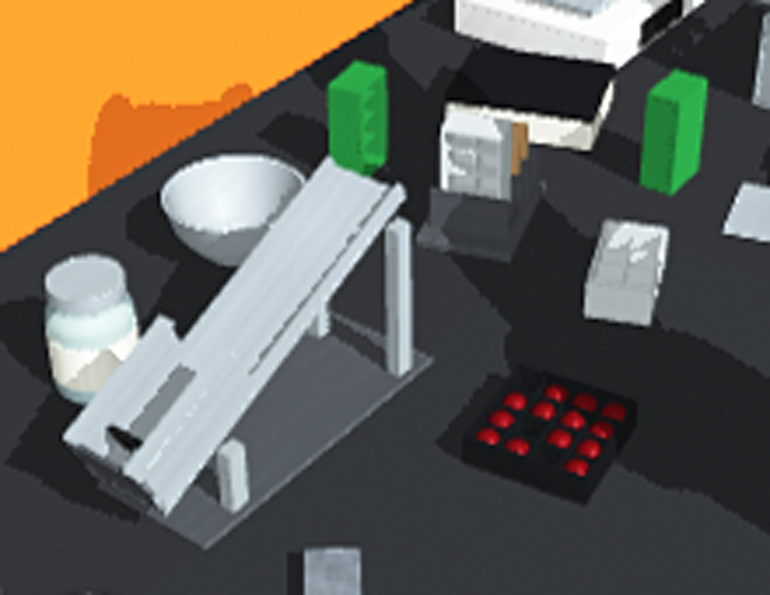

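```bash
python3 - <<'E'
from h import *
np.set_printoptions(precision=4,suppress=True)
z=np.load("/tmp/top0.npz");W=z["W"];im=z["im"].astype(int)
for u,v in((300,300),(180,280),(338,261),(240,210),(345,208)):print(u,v,W[v,u])
P=W.reshape(-1,3);C=im.reshape(-1,3)
white=(C.min(1)>125)&(C.max(1)-C.min(1)<25)
# flat tray
m=(abs(P[:,0]-.458)<.08)&(abs(P[:,1]+.193)<.08)&(P[:,2]>.012)&(P[:,2]<.05)
q=P[m];print("flat n",len(q),np.percentile(q[:,2],[5,50,95]))
print(cv2.minAreaRect((q[q[:,2]>.028][:,:2]*1000).astype(np.float32)),cv2.minAreaRect((q[:,:2]*1000).astype(np.float32)))
m=(abs(P[:,0]-.622)<.06)&(abs(P[:,1]+.2)<.06)&(P[:,2]>.1);q=P[m]
print("stood",len(q),cv2.minAreaRect((q[:,:2]*1000).astype(np.float32)),q[:,2].mean())
m=(abs(P[:,0]-.62)<.1)&(abs(P[:,1]+.22)<.1)&(P[:,2]>.015)&(P[:,2]<.095);q=P[m]
print("rack+cards",len(q),cv2.minAreaRect((q[:,:2]*1000).astype(np.float32)))
# chute floor fit
m=(abs(P[:,0]-.597)<.02)&(P[:,1]<.15)&(P[:,1]>.03)&(P[:,2]>.05);q=P[m]
A=np.c_[q[:,:2],np.ones(len(q))];c,res,_,_=np.linalg.lstsq(A,q[:,2],rcond=None)
print("plane",c,"slope",np.arctan(np.hypot(c[0],c[1])),"yaw uphill",np.degrees(np.arctan2(c[1],c[0])),np.std(A@c-q[:,2]),len(q))
for y in np.arange(.29,.0,-.02):
    m=(abs(P[:,1]-y)<.004)&(abs(P[:,0]-.597)<.06)&(P[:,2]>.03);k=P[m]
    d=k[:,2]-(np.c_[k[:,:2],np.ones(len(k))]@c)
    e=k[(d>-.004)&(d<.06)];print(round(y,3),e[:,0].min().round(4),e[:,0].max().round(4),(d.max()*1000).round(1))
E
```

```text
300 300 [ 0.336  -0.0785 -0.0046]
180 280 [0.3891 0.3001 0.0046]
338 261 [ 0.4588 -0.1944  0.0237]
240 210 [0.597  0.1093 0.1159]
345 208 [ 0.6107 -0.2031  0.1146]
flat n 209 [0.015  0.0278 0.0378]
((458.4974365234375, -191.98507690429688), (55.4232063293457, 100.07664489746094), 19.550037384033203) ((458.4059143066406, -191.85769653320312), (55.479347229003906, 100.31659698486328), 19.718769073486328)
stood 216 ((617.1015625, -196.08201599121094), (56.004451751708984, 34.54718780517578), 16.73673439025879) 0.1105582546650724
rack+cards 564 ((621.422607421875, -216.081298828125), (87.23603057861328, 129.25172424316406), 15.160868644714355)
plane [-0.0147 -0.4499  0.1719] slope 0.42297834297884446 yaw uphill -91.86931073378273 0.002211610771904665 521
0.29 0.565 0.6362 56.0
0.27 0.5636 0.6353 56.1
0.25 0.5632 0.6328 58.5
0.23 0.5621 0.6346 56.3
0.21 0.5617 0.6337 57.3
0.19 0.5604 0.6338 52.2
0.17 0.5601 0.6297 12.8
0.15 0.5599 0.6317 15.6
0.13 0.5588 0.6293 15.2
0.11 0.558 0.6291 17.4
0.09 0.5573 0.6274 11.8
0.07 0.5574 0.6298 13.9
0.05 0.5558 0.6275 13.6
0.03 0.5555 0.6268 13.6
0.01 0.5551 0.6248 12.8
```

```bash
cat > go.py <<'E'
import sys
from h import *
# go.py x y z jawdeg  -> remaining shift in tool axes (cm) & turn
s=r.observe();M=R.from_quat(np.roll(s["tool_rot"],-1)).as_matrix();p=s["ee_pos"]
jaw=np.degrees(np.arctan2(M[1,0],M[0,0]))
print("t",round(s["clock"],2),"pos",p.round(4),"jaw",round(jaw,2),"tooly",M[:,1].round(3),"F",s["ft_force"].round(1),"w",round(s["gripper_width"]*8.5,2),"j7",s["joints"][6].round(2))
if len(sys.argv)>4:
    t=np.array([float(a) for a in sys.argv[1:4]]);d=M.T@(t-p)*100
    a=float(sys.argv[4])-jaw;a=(a+90)%180-90
    print("shift cm",d.round(2),"turn about tool y",round(-np.radians(a),3))
E
python3 go.py .4584 -.192 .15 19.6
```

```text
t 0.5 pos [ 0.2914 -0.581   0.2313] jaw -63.37 tooly [-0.  0. -1.] F [0.7 0.  0. ] w 8.51 j7 -0.02
shift cm [-27.29   8.13  32.37] turn about tool y -1.448
```

```bash
python3 -m pendant '8.5 -3.4 1.0 4.05 0;8.5 -3.4 1.0 4.05 0;8.5 -3.4 1.0 4.05 0;8.5 -3.4 1.0 4.05 0;8.5 -3.4 1.0 4.05 0;8.5 -3.4 1.0 4.05 0;8.5 -3.4 1.0 4.05 0;8.5 -3.4 1.0 4.05 0' ; python3 -m pendant '8.5 0 0 0 -0.181;8.5 0 0 0 -0.181;8.5 0 0 0 -0.181;8.5 0 0 0 -0.181;8.5 0 0 0 -0.181;8.5 0 0 0 -0.181;8.5 0 0 0 -0.181;8.5 0 0 0 -0.181'; python3 go.py .4584 -.192 .005 19.6; python3 - <<'E'
from h import *
s=r.observe();im,d=cams.read_camera("wrist");cv2.imwrite("pics/w1.png",im[:,:,::-1])
W=cloud("wrist",d,s);np.savez("/tmp/w1.npz",im=im,W=W)
P=W.reshape(-1,3);m=(abs(P[:,0]-.458)<.08)&(abs(P[:,1]+.193)<.08)&(P[:,2]>.026)&(P[:,2]<.05);q=P[m]
print(len(q),q[:,2].mean(),cv2.minAreaRect((q[:,:2]*1000).astype(np.float32)))
E
```

```text
clock: 1.5
ee_pos: [0.46, -0.1913, 0.1513]
tool_rot: [0.602, -0.602, 0.371, -0.372]
ft_force: [0.3, 0.3, 0.6]
gripper_width: 0.994
clock: 2.5
ee_pos: [0.4593, -0.1929, 0.1515]
tool_rot: [-0.696, 0.697, 0.122, -0.122]
ft_force: [0.0, -0.4, 0.3]
gripper_width: 0.999
t 2.5 pos [ 0.4593 -0.1929  0.1515] jaw 19.92 tooly [ 0.001 -0.    -1.   ] F [ 0.  -0.4  0.3] w 8.49 j7 0.35
shift cm [-0.06 14.65  0.12] turn about tool y 0.006
2116 0.03346114079538638 ((458.2015075683594, -191.8549346923828), (56.129268646240234, 100.21834564208984), 20.0737361907959)
```

View pics/w1.png

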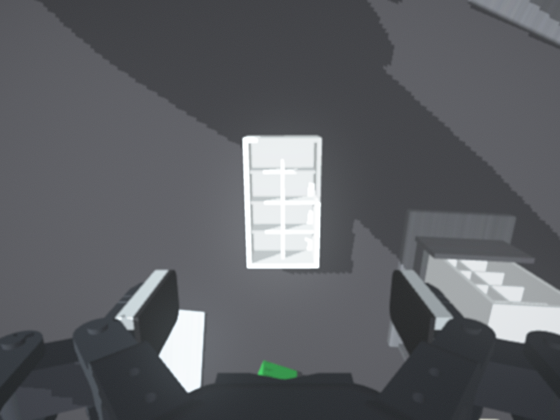

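```bash
python3 -m pendant '8.5 -0.06 5 0.1 0;8.5 0 5 0 0;8.5 0 4 0 0;8.5 0 0.7 0 0;5 0 0 0 0;5 0 0 0 0;5 0 0 0 0;5 0 0 0 0' ; python3 -m pendant '5 0 0 0 0;5 0 -3 0 0;5 0 -5 0 0;5 0 -5 0 0;5 0 -5 0 0;5 0 -4 0 0;5 0 0 0 0.18;5 0 0 0 0.19' ; python3 go.py .594 .085 .2 -2.2
```

```text
clock: 3.55
ee_pos: [0.4594, -0.1924, 0.0059]
tool_rot: [-0.696, 0.697, 0.121, -0.119]
ft_force: [-0.2, -0.5, 7.6]
gripper_width: 0.642
t 3.55 pos [ 0.4594 -0.1924  0.0059] jaw 19.56 tooly [ 0.003 -0.001 -1.   ] F [-0.2 -0.5  7.6] w 5.46 j7 0.2
shift cm [ 22.02 -19.4   21.6 ] turn about tool y 0.38out of range: a turn must lie within [-0.188, 0.188]
```

```bash
python3 -m pendant '5 0 0 0 0;5 0 -3 0 0;5 0 -5 0 0;5 0 -5 0 0;5 0 -5 0 0;5 0 -4 0 0;5 0 0 0 0.18;5 0 0 0 0.18' ; python3 go.py .594 .085 .22 -2.2;  python3 - <<'E'
from h import *
s=r.observe();im,d=cams.read_camera("wrist");cv2.imwrite("pics/w2.png",im[:,:,::-1])
E
```

```text
clock: 4.55
ee_pos: [0.4581, -0.1923, 0.2258]
tool_rot: [-0.707, 0.707, -0.008, 0.01]
ft_force: [-0.5, -0.2, -1.3]
gripper_width: 0.644
t 4.55 pos [ 0.4581 -0.1923  0.2258] jaw -1.43 tooly [ 0.002 -0.001 -1.   ] F [-0.5 -0.2 -1.3] w 5.47 j7 0.1
shift cm [12.89  0.58 28.06] turn about tool y 0.013
```

View pics/w2.png

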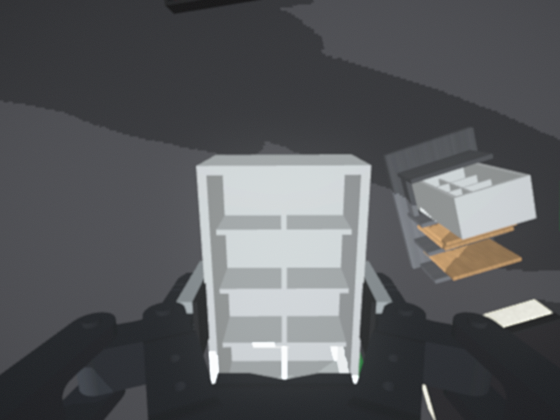

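```bash
python3 -m pendant '5 2.15 0 4.65 0.013;5 2.15 0 4.65 0;5 2.15 0 4.65 0;5 2.15 0 4.65 0;5 2.15 0 4.65 0;5 2.15 0 4.65 0;5 0 0 0 0' ; python3 go.py .5927 .083 .158 -2.2
```

```text
clock: 5.48
ee_pos: [0.5959, 0.0892, 0.2248]
tool_rot: [0.709, -0.706, 0.007, -0.008]
ft_force: [-0.2, -1.0, -1.3]
gripper_width: 0.645
t 5.47 pos [0.5959 0.0892 0.2248] jaw -1.24 tooly [ 0.002  0.004 -1.   ] F [-0.2 -1.  -1.3] w 5.48 j7 -0.44
shift cm [-0.32  6.68 -0.65] turn about tool y 0.017
```

```bash
python3 -m pendant '5 -0.3 3 -0.65 0.017;5 0 3 0 0;5 0 0.5 0 0;5 0 0 0 0' ; python3 go.py .5927 .083 .158 -2.2;  python3 - <<'E'
from h import *
im,d=cams.read_camera("wrist");cv2.imwrite("pics/w3.png",im[:,:,::-1])
im,d=cams.read_camera("side");cv2.imwrite("pics/s3.png",cv2.resize(im[140:310,170:390,::-1],None,fx=3.5,fy=3.5))
E
```

```text
clock: 5.98
ee_pos: [0.5921, 0.0764, 0.1599]
tool_rot: [0.707, -0.707, 0.017, -0.017]
ft_force: [-0.2, 0.0, 0.0]
gripper_width: 0.643
t 5.97 pos [0.5921 0.0764 0.1599] jaw -2.74 tooly [ 0.  0. -1.] F [-0.2  0.   0. ] w 5.47 j7 -0.48
shift cm [0.02 0.19 0.66] turn about tool y -0.009
```

View pics/w3.png

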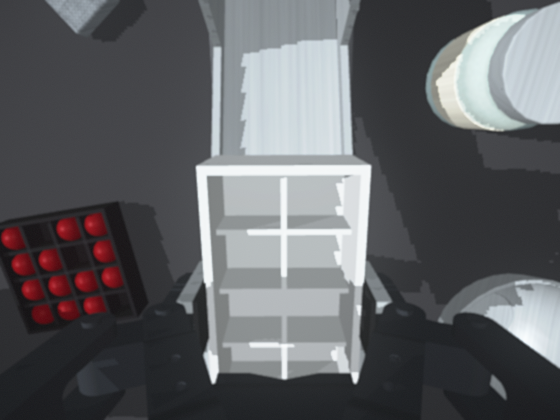

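View pics/s3.png

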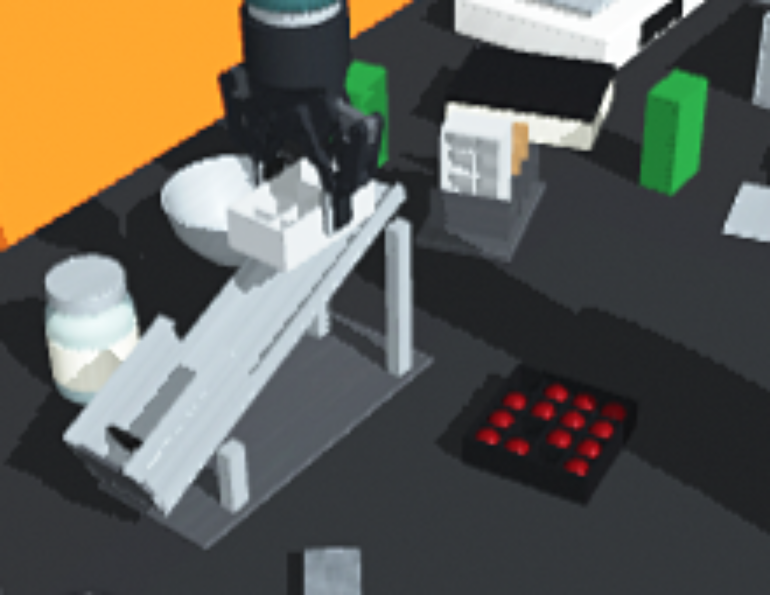

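```bash
python3 -m pendant '5 0 0.4 0 0;5 0 0.3 0 0;5 0 0 0 0' ; python3 go.py .5927 .083 .158 -2.2;python3 -m pendant '5 0 0.5 0 0;5 0 0 0 0' ; python3 go.py .5927 .083 .158 -2.2
```

```text
clock: 6.45
ee_pos: [0.5932, 0.0782, 0.1541]
tool_rot: [0.707, -0.706, 0.015, -0.018]
ft_force: [-0.4, 1.5, 5.5]
gripper_width: 0.643
t 6.45 pos [0.5932 0.0782 0.1541] jaw -2.69 tooly [ 0.003  0.001 -1.   ] F [-0.4  1.5  5.5] w 5.47 j7 -0.48
shift cm [-0.07 -0.39  0.48] turn about tool y -0.009
clock: 6.7
ee_pos: [0.5935, 0.08, 0.1495]
tool_rot: [0.708, -0.706, 0.015, -0.018]
ft_force: [-0.4, 4.7, 8.7]
gripper_width: 0.646
t 6.7 pos [0.5935 0.08   0.1495] jaw -2.63 tooly [ 0.004  0.004 -1.   ] F [-0.4  4.7  8.7] w 5.49 j7 -0.48
shift cm [-0.09 -0.84  0.3 ] turn about tool y -0.007
```

```bash
python3 -m pendant '5 0 0.5 0 0;5 0 0.5 0 0;5 0 0 0 0' ; python3 go.py .5927 .083 .14 -2.2; python3 - <<'E'
from h import *
im,d=cams.read_camera("wrist");cv2.imwrite("pics/w4.png",im[:,:,::-1])
im,d=cams.read_camera("side");cv2.imwrite("pics/s4.png",cv2.resize(im[140:310,170:390,::-1],None,fx=3.5,fy=3.5))
E
```

```text
clock: 7.08
ee_pos: [0.5937, 0.0824, 0.1397]
tool_rot: [0.709, -0.705, 0.014, -0.018]
ft_force: [0.6, 7.3, 7.4]
gripper_width: 0.644
t 7.08 pos [0.5937 0.0824 0.1397] jaw -2.56 tooly [ 0.005  0.007 -1.   ] F [0.6 7.3 7.4] w 5.47 j7 -0.49
shift cm [-0.11 -0.03  0.06] turn about tool y -0.006
```

View pics/s4.png

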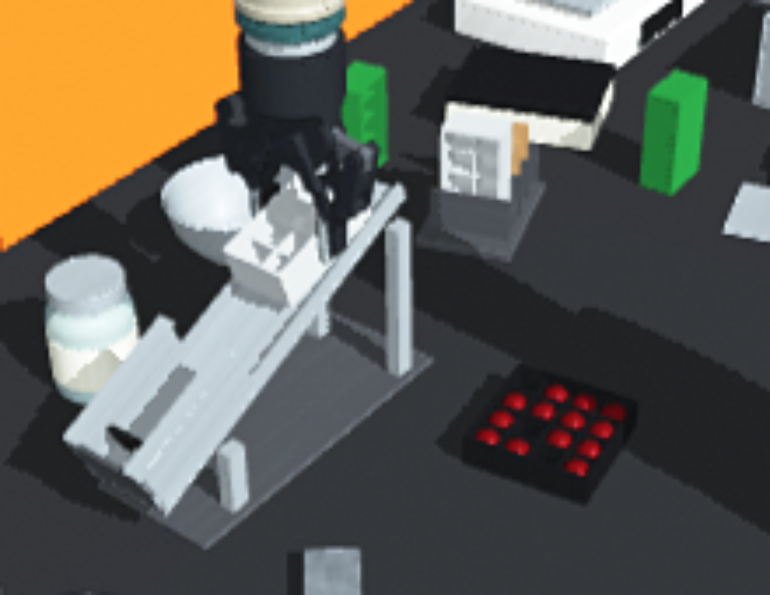

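View pics/w4.png

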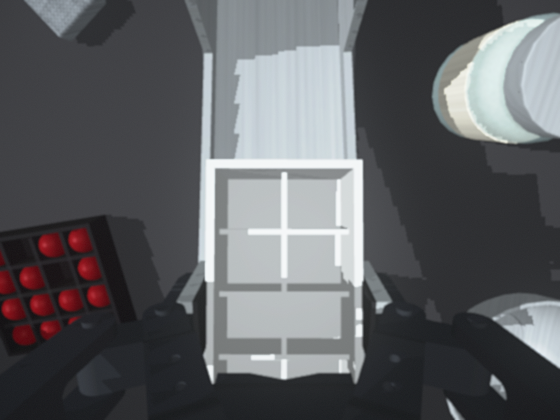

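```bash
python3 -m pendant '5 0 0.4 0 0;5 0 0 0 0;5.9 0 0 0 0;6.1 0 0 0 0;6.2 0 0 0 0' ; python3 go.py .5927 .083 .14 -2.2; python3 - <<'E'
from h import *
im,d=cams.read_camera("wrist");cv2.imwrite("pics/w5.png",im[:,:,::-1])
im,d=cams.read_camera("side");cv2.imwrite("pics/s5.png",cv2.resize(im[140:310,170:390,::-1],None,fx=3.5,fy=3.5))
E
```

```text
clock: 7.8
ee_pos: [0.594, 0.0812, 0.1355]
tool_rot: [0.709, -0.705, 0.014, -0.018]
ft_force: [0.5, 5.3, 6.9]
gripper_width: 0.725
t 7.8 pos [0.594  0.0812 0.1355] jaw -2.62 tooly [ 0.006  0.006 -1.   ] F [0.5 5.3 6.9] w 6.16 j7 -0.49
shift cm [-0.14 -0.45  0.17] turn about tool y -0.007
```

View pics/s5.png

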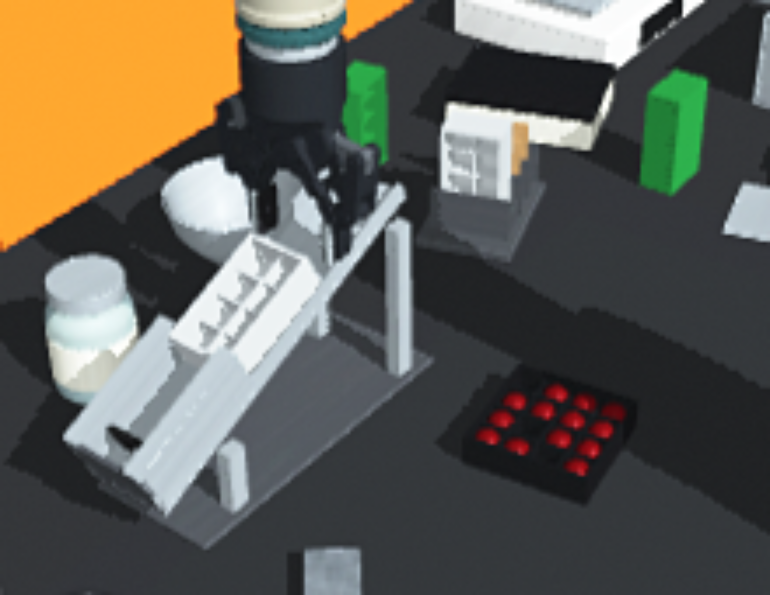

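View pics/w5.png

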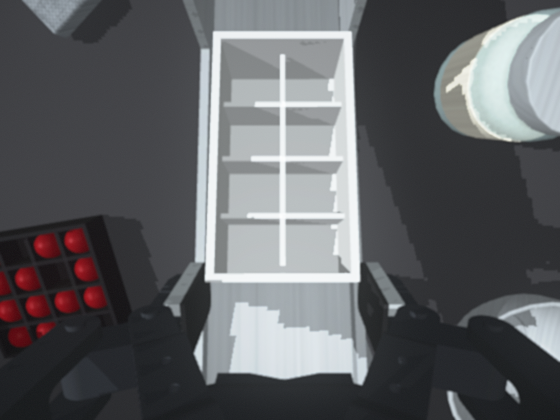

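```bash
python3 -m pendant '6.2 0 -3 0 0;6.2 0 -4 0 0;6.2 0 -3 0 0' ; cat > bed.py <<'E'
from h import *
import sys
np.set_printoptions(precision=4,suppress=True)
O=np.array([.599,.25,.0520]);a=.42;h=np.array([-.038,-.999,0]);h/=np.linalg.norm(h)
X=h*np.cos(a)+np.array([0,0,np.sin(a)]);Z=-h*np.sin(a)+np.array([0,0,np.cos(a)]);Y=np.cross(Z,X)
def tobed(P): return (P-O)@np.stack([X,Y,Z],1)
def prof(n):
    s=r.observe();im,d=cams.read_camera(n);B=tobed(cloud(n,d,s)).reshape(-1,3)*1000
    cv2.imwrite(f"pics/{sys.argv[1]}_{n}.png",im[:,:,::-1])
    for x in range(-20,260,10):
        k=B[(abs(B[:,0]-x)<5)&(abs(B[:,1])<24)];k=k[(k[:,2]>-10)&(k[:,2]<70)]
        o=B[(abs(B[:,0]-x)<5)&(abs(abs(B[:,1])-26.5)<2)];o=o[(o[:,2]>-10)&(o[:,2]<70)]
        if len(k)>4: print(n,x,len(k),np.percentile(k[:,2],[5,50,98]).round(1), np.percentile(o[:,2],[50,95]).round(1) if len(o) else "")
    return B
if __name__=="__main__":
    for n in sys.argv[2:]: prof(n)
E
python3 bed.py b1 top wrist; python3 go.py
```

```text
clock: 8.28
ee_pos: [0.5926, 0.0771, 0.2354]
tool_rot: [0.707, -0.707, 0.016, -0.018]
ft_force: [0.2, 0.3, 0.1]
gripper_width: 0.727
top -20 93 [ 5.1 25.4 47.9] [48.  50.4]
top -10 7 [17.5 44.4 46.8] [48.4 50.2]
top 0 70 [ 3.8 22.2 41.2] [47.2 50.6]
top 10 43 [ 1.2  7.8 32. ] [44.5 50.1]
top 30 75 [-0.2 11.7 50.8] [23.1 49.6]
top 40 14 [ 2.9 18.9 51.5] [47.1 49.8]
top 50 59 [ 0.5 13.2 47.4] [46.1 49.5]
top 60 29 [-0.6  3.8 49.1] [12.  50.4]
top 70 25 [ 0.4 20.3 49.9] [45.4 51.8]
top 80 58 [ 3.1 17.2 48.4] [23.3 49.9]
top 100 58 [ 8.5 26.8 35.3] [ 9.4 26. ]
wrist 30 1082 [ 1.8  5.  14.6] [2.9 9. ]
wrist 40 65 [11.7 22.2 33.5] 
wrist 50 1466 [ 2.2 13.2 26.5] [ 2.8 11.1]
wrist 60 552 [ 1.7  3.  49.3] [48.3 49.4]
wrist 70 304 [13.4 23.1 49.4] [48.3 49.5]
wrist 80 1419 [ 2.2 13.3 48.7] [34.1 49.3]
wrist 90 83 [20.5 28.2 34.4] [31.4 33.9]
wrist 100 2193 [-0.8 18.  34.1] [14.  33.8]
wrist 110 761 [-1.5 -0.4  0.9] [-0.4  0.6]
wrist 120 783 [-1.5 -0.4  1. ] [-0.4  0.5]
wrist 130 787 [-1.4 -0.4  1. ] [-0.4  0.7]
wrist 140 799 [-1.5 -0.4  1. ] [-0.4  0.6]
wrist 150 816 [-1.5 -0.4  0.9] [-0.3  0.8]
wrist 160 830 [-1.5 -0.4  1. ] [-0.4  0.7]
wrist 170 840 [-1.5 -0.4  0.9] [-0.3  0.8]
wrist 180 863 [-1.5 -0.4  1. ] [-0.4  0.8]
wrist 190 870 [-1.5 -0.4  1. ] [-0.4  0.7]
wrist 200 887 [-1.5 -0.4  1.1] [-0.3  0.6]
wrist 210 908 [-1.4 -0.3  1. ] [-0.4  0.6]
wrist 220 922 [-1.5 -0.3  1. ] [-0.3  0.8]
wrist 230 939 [-1.5 -0.3  1.1] [-0.3  0.9]
wrist 240 966 [-1.5 -0.3  1. ] [-0.3  0.8]
wrist 250 980 [-1.4 -0.3  1.1] [-0.3  0.8]
t 8.38 pos [0.5945 0.0776 0.2374] jaw -2.75 tooly [ 0.008  0.001 -1.   ] F [ 0.2  0.5 -0.7] w 6.18 j7 -0.44
```

View pics/b1_wrist.png

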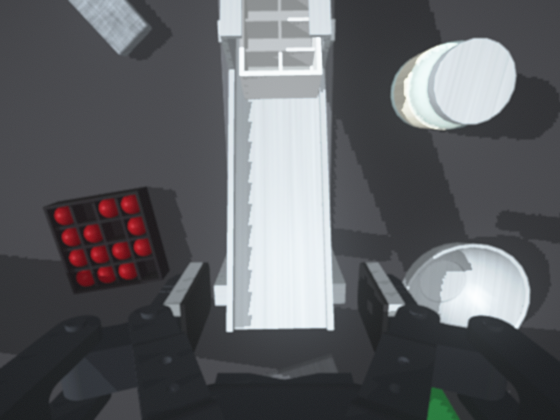

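```bash
python3 -m pendant '8.5 0 0 0 -0.168;8.5 0 0 0 -0.168' ; python3 go.py .6142 -.1864 .2 16.5; 
```

```text
clock: 8.62
ee_pos: [0.5917, 0.0768, 0.233]
tool_rot: [-0.699, 0.7, 0.103, -0.104]
ft_force: [-0.7, 0.4, 0.3]
gripper_width: 0.994
t 8.62 pos [0.5917 0.0768 0.233 ] jaw 16.84 tooly [-0. -0. -1.] F [-0.7  0.4  0.3] w 8.45 j7 -0.15
shift cm [ -5.47   3.31 -25.84] turn about tool y 0.006
```

```bash
python3 -m pendant '8.5 -1.1 0 -5.2 0;8.5 -1.1 0 -5.2 0;8.5 -1.1 0 -5.2 0;8.5 -1.1 0 -5.2 0;8.5 -1.1 0 -5.2 0;8.5 0 0 0 0' ; python3 go.py .6142 -.1864 .2 16.5; python3 - <<'E'
from h import *
s=r.observe();im,d=cams.read_camera("wrist");cv2.imwrite("pics/w6.png",im[:,:,::-1])
P=cloud("wrist",d,s).reshape(-1,3)
m=(abs(P[:,0]-.617)<.06)&(abs(P[:,1]+.196)<.06)&(P[:,2]>.1)&(P[:,2]<.125);q=P[m]
print(len(q),q[:,2].mean(),cv2.minAreaRect((q[:,:2]*1000).astype(np.float32)))
E
```

```text
clock: 9.38
ee_pos: [0.6118, -0.1952, 0.232]
tool_rot: [-0.699, 0.701, 0.097, -0.099]
ft_force: [-0.1, -0.2, -0.2]
gripper_width: 0.998
t 9.38 pos [ 0.6118 -0.1952  0.232 ] jaw 15.97 tooly [-0.002 -0.004 -1.   ] F [-0.1 -0.2 -0.2] w 8.48 j7 0.28
shift cm [0.48 3.19 0.79] turn about tool y -0.009
3206 0.11046399269343837 ((617.2281494140625, -195.76231384277344), (56.08671188354492, 34.63108825683594), 16.785429000854492)
```

View pics/w6.png

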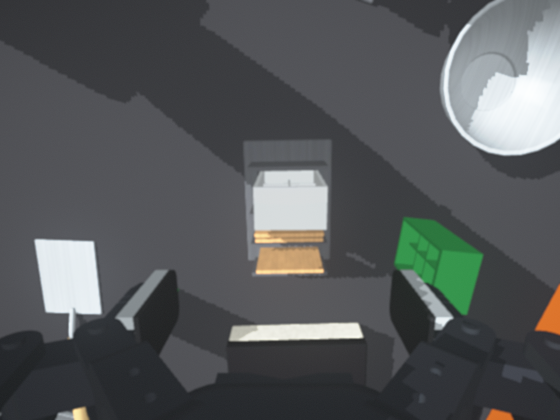

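```bash
python3 -m pendant '8.5 0.48 2 0.85 -0.012;8.5 0 2 0 0;8.5 0 2 0 0;8.5 0 0 0 0' ; python3 go.py .6143 -.1862 .088 16.7
```

```text
clock: 9.93
ee_pos: [0.6141, -0.1763, 0.1717]
tool_rot: [0.7, -0.698, -0.105, 0.108]
ft_force: [0.3, -0.3, 0.0]
gripper_width: 0.992
t 9.93 pos [ 0.6141 -0.1763  0.1717] jaw 17.35 tooly [-0.004  0.002 -1.   ] F [ 0.3 -0.3  0. ] w 8.43 j7 0.24
shift cm [-0.25  8.37 -0.98] turn about tool y 0.011
```

```bash
python3 -m pendant '8.5 0 0 0 0;8.5 0 0 0 0' ; python3 go.py .6143 -.1862 .088 16.7;python3 -m pendant '8.5 0 0 0 0' ; python3 go.py .6143 -.1862 .088 16.7
```

```text
clock: 10.18
ee_pos: [0.616, -0.1782, 0.1744]
tool_rot: [-0.699, 0.699, 0.106, -0.105]
ft_force: [-0.3, -0.6, -0.2]
gripper_width: 0.999
t 10.18 pos [ 0.616  -0.1782  0.1744] jaw 17.21 tooly [ 0.002 -0.    -1.   ] F [-0.3 -0.6 -0.2] w 8.49 j7 0.24
shift cm [-0.41  8.64 -0.71] turn about tool y 0.009
clock: 10.3
ee_pos: [0.6157, -0.1785, 0.1741]
tool_rot: [-0.699, 0.699, 0.106, -0.105]
ft_force: [0.1, -0.3, -0.6]
gripper_width: 0.999
t 10.3 pos [ 0.6157 -0.1785  0.1741] jaw 17.18 tooly [ 0.001 -0.    -1.   ] F [ 0.1 -0.3 -0.6] w 8.49 j7 0.24
shift cm [-0.37  8.61 -0.69] turn about tool y 0.008
```

```bash
python3 -m pendant '8.5 -0.37 3 -0.7 0.008;8.5 0 3 0 0;8.5 0 2.6 0 0;8.5 0 0 0 0;8.5 0 0 0 0' ; python3 go.py .6143 -.1862 .088 16.7
```

```text
clock: 10.92
ee_pos: [0.6147, -0.1864, 0.0885]
tool_rot: [-0.699, 0.7, 0.103, -0.102]
ft_force: [0.6, 0.7, 0.6]
gripper_width: 0.992
t 10.93 pos [ 0.6147 -0.1864  0.0885] jaw 16.73 tooly [ 0.002 -0.    -1.   ] F [0.6 0.7 0.6] w 8.43 j7 0.2
shift cm [-0.03  0.05  0.03] turn about tool y 0.0
```

```bash
python3 -m pendant '5 0 0 0 0;5 0 0 0 0;5 0 0 0 0;5 0 0 0 0;5 0 -2 0 0;5 0 -3 0 0;5 0 -4 0 0;5 0 0 0 0' ; python3 go.py;python3 - <<'E'
from h import *
im,d=cams.read_camera("wrist");cv2.imwrite("pics/w7.png",im[:,:,::-1])
im,d=cams.read_camera("side");cv2.imwrite("pics/s7.png",cv2.resize(im[140:310,170:390,::-1],None,fx=3.5,fy=3.5))
E
```

```text
clock: 11.92
ee_pos: [0.6166, -0.1865, 0.1821]
tool_rot: [-0.699, 0.701, 0.106, -0.1]
ft_force: [0.2, -0.7, -0.8]
gripper_width: 0.639
t 11.93 pos [ 0.6166 -0.1865  0.1821] jaw 16.73 tooly [ 0.008 -0.002 -1.   ] F [ 0.2 -0.7 -0.8] w 5.43 j7 0.25
```

View pics/s7.png

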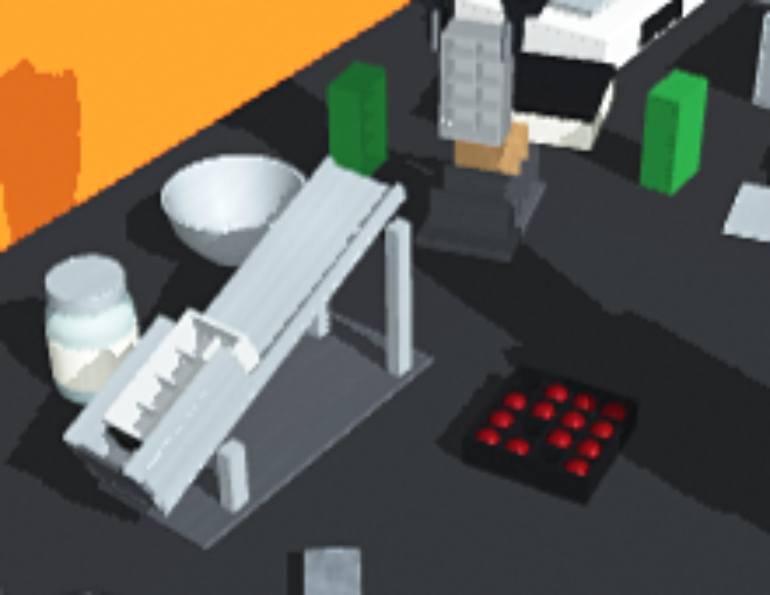

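View pics/w7.png

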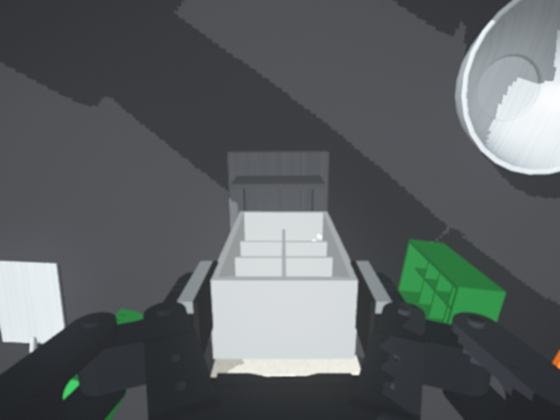

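```bash
python3 -m pendant '5 0 -5 0 0.167;5 0 -5 0 0.167;5 0 0 0 0;5 0 0 0 0' ; python3 go.py .594 .14 .28 -2.3
```

```text
clock: 12.52
ee_pos: [0.6127, -0.1862, 0.2759]
tool_rot: [0.707, -0.707, 0.015, -0.013]
ft_force: [-0.7, -0.4, -2.4]
gripper_width: 0.64
t 12.53 pos [ 0.6127 -0.1862  0.2759] jaw -2.34 tooly [-0.003  0.    -1.   ] F [-0.7 -0.4 -2.4] w 5.44 j7 0.02
shift cm [-3.21 -0.39 32.52] turn about tool y -0.001
```

```bash
python3 -m pendant '5 -0.55 0 5.4 0;5 -0.55 0 5.4 0;5 -0.55 0 5.4 0;5 -0.55 0 5.4 0;5 -0.55 0 5.4 0;5 -0.5 0 5.4 0;5 0 0 0 0;5 0 0 0 0' ; python3 go.py .594 .14 .215 -2.3
```

```text
clock: 13.52
ee_pos: [0.594, 0.1378, 0.2753]
tool_rot: [-0.706, 0.708, -0.016, 0.013]
ft_force: [0.3, -0.9, -0.7]
gripper_width: 0.641
t 13.53 pos [0.594  0.1378 0.2753] jaw -2.36 tooly [-0.004 -0.002 -1.   ] F [ 0.3 -0.9 -0.7] w 5.45 j7 -0.52
shift cm [0.01 6.03 0.23] turn about tool y -0.001
```

```bash
python3 -m pendant '5 0 3 0.2 0;5 0 3 0 0;5 0 0.8 0 0;5 0 0 0 0;5 0 0 0 0' ; python3 go.py .594 .14 .19 -2.3;python3 - <<'E'
from h import *
im,d=cams.read_camera("wrist");cv2.imwrite("pics/w8.png",im[:,:,::-1])
im,d=cams.read_camera("side");cv2.imwrite("pics/s8.png",cv2.resize(im[140:310,170:390,::-1],None,fx=3.5,fy=3.5))
E
```

```text
clock: 14.15
ee_pos: [0.5959, 0.1405, 0.2104]
tool_rot: [0.707, -0.707, 0.014, -0.016]
ft_force: [-1.0, -0.8, -0.8]
gripper_width: 0.642
t 14.15 pos [0.5959 0.1405 0.2104] jaw -2.45 tooly [ 0.002  0.    -1.   ] F [-1.  -0.8 -0.8] w 5.46 j7 -0.56
shift cm [-0.2   2.04 -0.06] turn about tool y -0.003
```

View pics/s8.png

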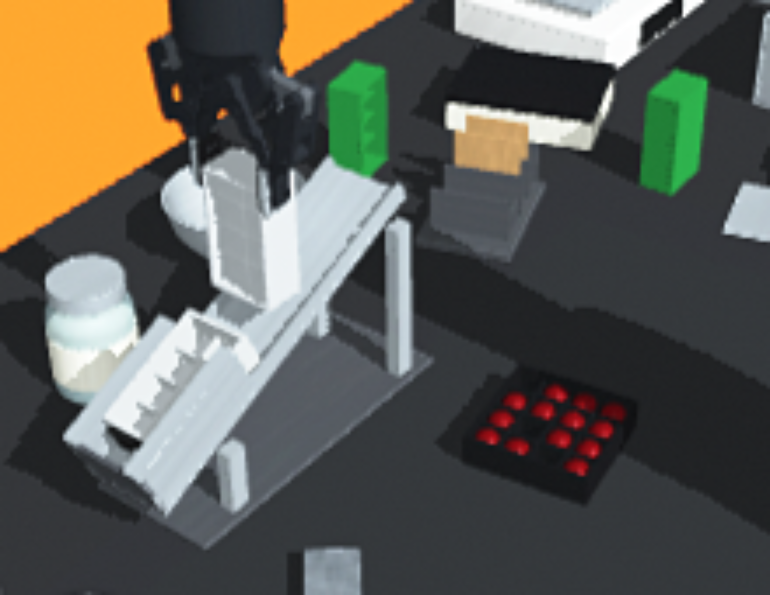

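View pics/w8.png

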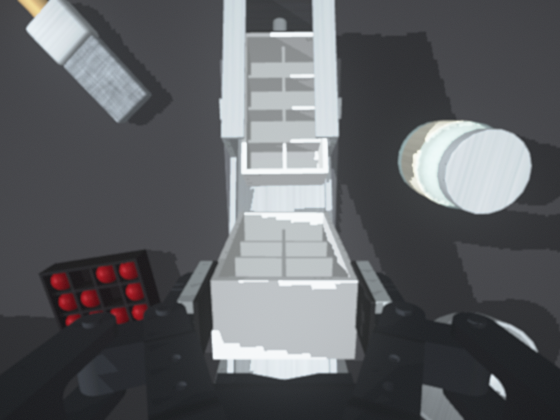

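```bash
python3 -m pendant '5 -0.1 1.7 0 0;5 0 0.3 0 0;5 0 0 0 0' ; python3 go.py .594 .14 .19 -2.3;python3 -m pendant '5 0 0.2 0 0;5 0 0 0 0' ; python3 go.py .594 .14 .19 -2.3
```

```text
clock: 14.62
ee_pos: [0.5944, 0.1422, 0.1896]
tool_rot: [0.708, -0.706, 0.014, -0.015]
ft_force: [0.2, 2.8, 3.7]
gripper_width: 0.638
t 14.62 pos [0.5944 0.1422 0.1896] jaw -2.35 tooly [ 0.001  0.002 -1.   ] F [0.2 2.8 3.7] w 5.42 j7 -0.57
shift cm [-0.03 -0.04 -0.22] turn about tool y -0.001
clock: 14.88
ee_pos: [0.5947, 0.1432, 0.1889]
tool_rot: [0.708, -0.706, 0.014, -0.015]
ft_force: [-1.3, 3.5, 10.6]
gripper_width: 0.64
t 14.88 pos [0.5947 0.1432 0.1889] jaw -2.34 tooly [ 0.003  0.003 -1.   ] F [-1.3  3.5 10.6] w 5.44 j7 -0.57
shift cm [-0.05 -0.11 -0.32] turn about tool y -0.001
```

```bash
python3 -m pendant '5 0 -0.1 -0.8 0;5 0 -0.1 -0.8 0;5 0 -0.1 -0.8 0;5 0 0 0 0' ; python3 go.py;python3 - <<'E'
from h import *
im,d=cams.read_camera("side");cv2.imwrite("pics/s9.png",cv2.resize(im[140:310,170:390,::-1],None,fx=3.5,fy=3.5))
E
```

```text
clock: 15.38
ee_pos: [0.594, 0.1193, 0.1917]
tool_rot: [0.708, -0.705, 0.014, -0.016]
ft_force: [-0.3, 3.6, 7.4]
gripper_width: 0.638
t 15.38 pos [0.594  0.1193 0.1917] jaw -2.38 tooly [ 0.003  0.004 -1.   ] F [-0.3  3.6  7.4] w 5.43 j7 -0.53
```

View pics/s9.png

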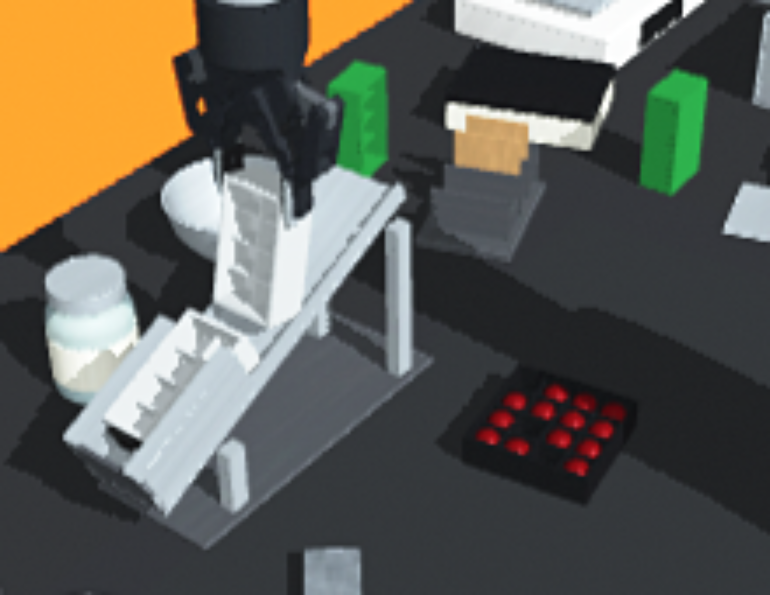

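```bash
python3 -m pendant '5 0 0.05 -0.8 0;5 0 0.1 -0.8 0;5 0 0.1 -0.8 0;5 0 0.2 -0.7 0;5 0 0.2 -0.7 0;5 0 0 0 0' ; python3 go.py;python3 - <<'E'
from h import *
im,d=cams.read_camera("side");cv2.imwrite("pics/s10.png",cv2.resize(im[140:310,170:390,::-1],None,fx=3.5,fy=3.5))
E
```

```text
clock: 16.18
ee_pos: [0.5922, 0.0795, 0.1841]
tool_rot: [0.707, -0.706, 0.014, -0.016]
ft_force: [1.8, 2.7, 3.2]
gripper_width: 0.641
t 16.18 pos [0.5922 0.0795 0.1841] jaw -2.42 tooly [ 0.002  0.001 -1.   ] F [1.8 2.7 3.2] w 5.45 j7 -0.48
```

View pics/s10.png

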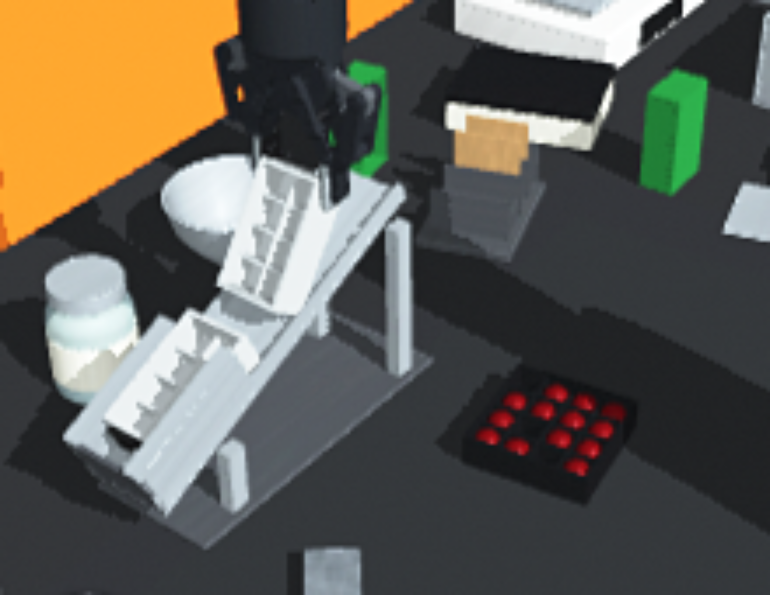

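```bash
python3 -m pendant '5 0 0.3 -0.65 0;5 0 0.4 -0.65 0;5 0 0.4 -0.65 0;5 0 0.45 -0.6 0;5 0 0 0 0' ; python3 go.py;python3 - <<'E'
from h import *
im,d=cams.read_camera("side");cv2.imwrite("pics/s11.png",cv2.resize(im[140:310,170:390,::-1],None,fx=3.5,fy=3.5))
im,d=cams.read_camera("wrist");cv2.imwrite("pics/w11.png",im[:,:,::-1])
E
```

```text
clock: 16.85
ee_pos: [0.5906, 0.053, 0.1683]
tool_rot: [-0.707, 0.707, -0.015, 0.015]
ft_force: [1.3, 1.8, 5.0]
gripper_width: 0.642
t 16.85 pos [0.5906 0.053  0.1683] jaw -2.44 tooly [ 0. -0. -1.] F [1.3 1.8 5. ] w 5.46 j7 -0.45
```

View pics/s11.png

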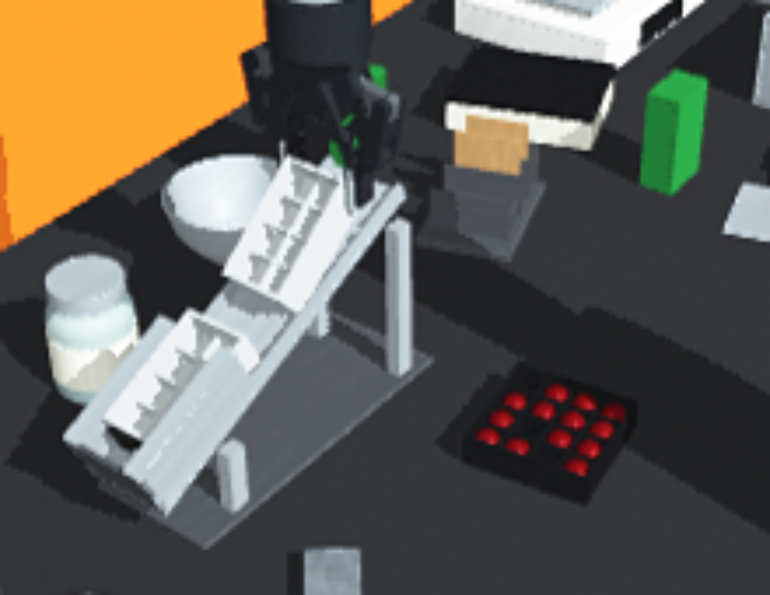

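View pics/w11.png

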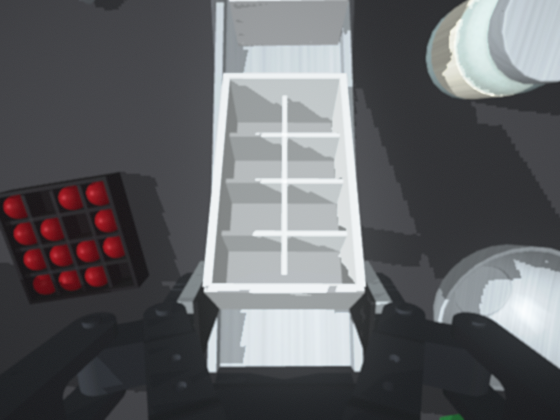

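```bash
python3 -m pendant '5 0 0.4 -0.3 0;5 0 0.4 -0.3 0;5 0 0 0 0;5.8 0 0 0 0;6.1 0 0 0 0;6.2 0 0 0 0;6.2 0 0 0 0' ; python3 go.py; python3 bed.py b2 wrist; python3 - <<'E'
from h import *
im,d=cams.read_camera("side");cv2.imwrite("pics/s12.png",cv2.resize(im[140:310,170:390,::-1],None,fx=3.5,fy=3.5))
E
```

```text
clock: 17.82
ee_pos: [0.5899, 0.0471, 0.1601]
tool_rot: [-0.707, 0.707, -0.015, 0.015]
ft_force: [0.5, 0.2, -0.6]
gripper_width: 0.723
t 17.82 pos [0.5899 0.0471 0.1601] jaw -2.41 tooly [-0.001 -0.    -1.   ] F [ 0.5  0.2 -0.6] w 6.15 j7 -0.44
wrist 100 3210 [ 2.5 13.6 24.3] [14.3 24. ]
wrist 110 1076 [ 1.7  2.7 23. ] [26.  34.2]
wrist 120 128 [21.4 22.3 23.3] [33.3 34.5]
wrist 130 3968 [ 2.   9.5 23.3] [32.3 34.3]
wrist 140 694 [ 1.7  2.8 23.2] [32.9 34.4]
wrist 150 2982 [ 2.2 12.5 23.4] [33.  34.5]
wrist 160 1830 [ 1.7  2.7 22.7] [32.7 34.4]
wrist 170 1396 [ 2.6 18.  23.6] [33.1 34.4]
wrist 180 2521 [ 1.7  3.  22.9] [32.1 34.4]
wrist 190 1101 [ 1.8  2.8 23.2] [32.9 34.5]
wrist 200 3281 [-1.  18.3 34.6] [21.8 34.3]
wrist 210 2005 [-1.3 -0.2  1. ] [-0.2  0.8]
wrist 220 2054 [-1.4 -0.3  1. ] [-0.3  0.8]
wrist 230 2111 [-1.3 -0.2  1.1] [-0.2  0.8]
wrist 240 2121 [-1.3 -0.3  1.1] [-0.3  0.8]
wrist 250 2224 [-1.3 -0.2  1.1] [-0.3  0.8]
```

View pics/s12.png

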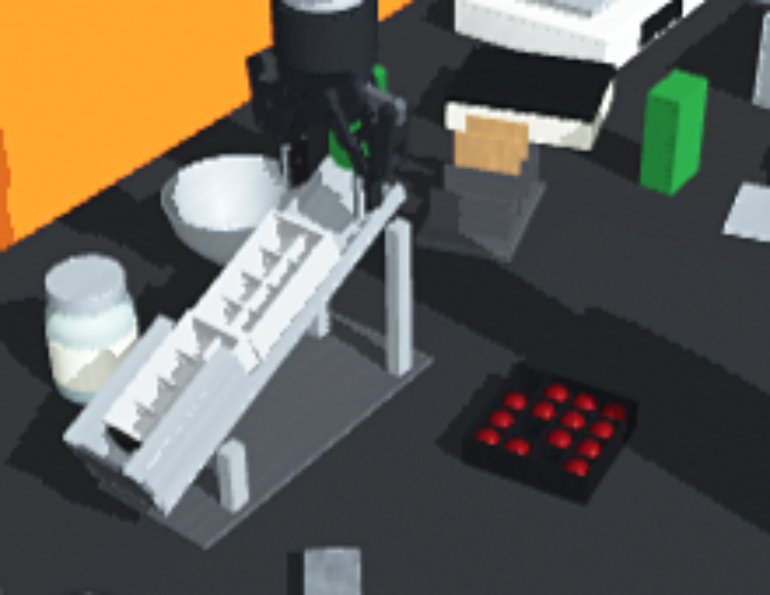

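View pics/b2_wrist.png

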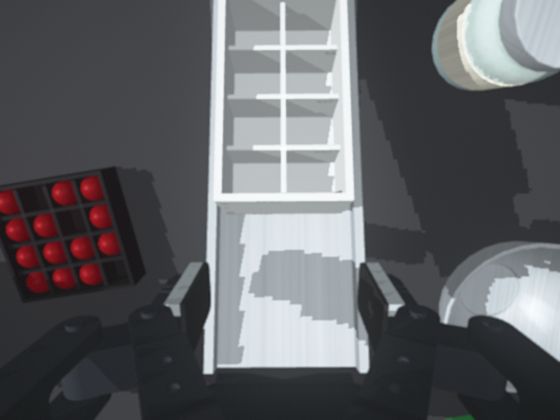

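```bash
python3 -m pendant '6.2 0 -3 0 0;6.2 0 -5 0 0;3 0 -3 0 0;0 0 0 2 0;0 0 0 3 0;0 0 0 0 0;0 0 0 0 0;0 0 0 0 0' ; python3 go.py; cat > fin.py <<'E'
from bed import *
s=r.observe();im,d=cams.read_camera("wrist");B=tobed(cloud("wrist",d,s)).reshape(-1,3)*1000
cv2.imwrite(f"pics/{sys.argv[1]}.png",im[:,:,::-1])
# end-wall extents along centre strips avoiding partition (y 6..20)
k=B[(abs(abs(B[:,1])-13)<7)]
def edges(lo,hi,zmin,zmax):
    q=k[(k[:,0]>lo)&(k[:,0]<hi)&(k[:,2]>zmin)&(k[:,2]<zmax)][:,0];return len(q),np.percentile(q,[1,50,99]).round(1) if len(q) else None
print("upper end rim (z>30)",edges(185,225,30,38))
print("junction rim",edges(88,118,30,38))
print("lower rim",edges(-15,20,30,38))
L=B[(abs(abs(B[:,1])-28)<4)&(B[:,2]>44)&(B[:,2]<54)];print("lips top end x",np.percentile(L[:,0],[0.5,99,99.7]))
b=B[(abs(B[:,1])<20)&(B[:,0]<8)&(B[:,0]>-35)];h=np.histogram(b[:,0],range(-35,10,3));
for x in range(-34,10,2):
    z=b[abs(b[:,0]-x)<1][:,2]
    if len(z)>3:print(x,len(z),np.percentile(z,[5,50,95]).round(1))
E
python3 fin.py f1
```

```text
clock: 18.92
ee_pos: [0.592, 0.0963, 0.2697]
tool_rot: [-0.707, 0.707, -0.016, 0.015]
ft_force: [-0.5, 0.2, 0.2]
gripper_width: 0.001
t 18.93 pos [0.592  0.0963 0.2697] jaw -2.48 tooly [-0.001 -0.001 -1.   ] F [-0.5  0.2  0.2] w 0.01 j7 -0.47
upper end rim (z>30) (162, array([197.5, 199. , 200.3]))
junction rim (337, array([ 97. , 101. , 103.8]))
lower rim (0, None)
lips top end x [23.2098 82.0019 82.2442]
2 272 [ 2.6 13.2 23. ]
4 631 [ 2.2 13.6 24.3]
6 77 [1.5 2.5 3.6]
8 45 [1.6 2.6 3.7]
```

View pics/f1.png

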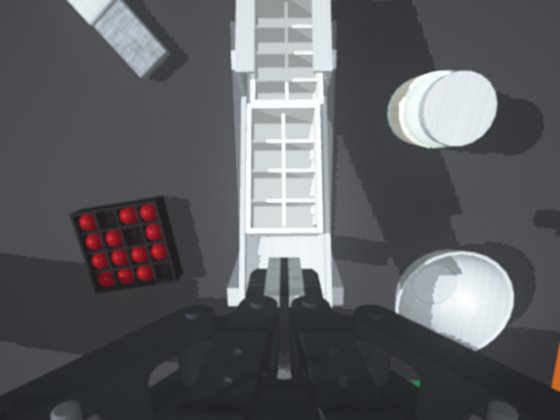

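```bash
python3 -m pendant '0 0 0 5 0;0 0 0 5 0;0 0 -1 4 0;0 0 0 0 0;0 0 0 0 0' ; python3 go.py; python3 fin.py f2; python3 -c "
import cv2;a=cv2.imread('pics/f2.png')[20:300,180:400];cv2.imwrite('pics/f2z.png',cv2.resize(a,None,fx=2.1,fy=2.1,interpolation=cv2.INTER_CUBIC))"
```

```text
clock: 19.6
ee_pos: [0.5983, 0.2358, 0.28]
tool_rot: [-0.706, 0.707, -0.015, 0.015]
ft_force: [0.3, -0.3, -0.6]
gripper_width: -0.0
t 19.6 pos [0.5983 0.2358 0.28  ] jaw -2.47 tooly [-0.    -0.002 -1.   ] F [ 0.3 -0.3 -0.6] w -0.0 j7 -0.67
upper end rim (z>30) (0, None)
junction rim (64, array([ 97.9, 100.6, 102.6]))
lower rim (127, array([-2.1,  2.4,  3.7]))
lips top end x [-27.5083  81.1741  81.907 ]
-28 33 [40.3 41.4 42. ]
-26 85 [40.1 41.6 42.7]
-24 646 [ 0.9 24.  41.3]
-22 56 [-1.5 -0.5  0.6]
-20 59 [-1.5 -0.6 20.6]
-18 71 [-1.6  0.1 20.5]
-16 72 [-1.7 -0.1 20.6]
-14 39 [-0.9  0.3 20.6]
-12 21 [18.6 19.5 21. ]
-10 19 [16.1 19.4 20.9]
-8 13 [17.8 20.  21.9]
-4 76 [27.4 28.5 29.2]
-2 65 [27.4 28.5 30.1]
0 28 [30.8 33.4 34.5]
2 100 [18.8 33.5 34.8]
4 414 [ 2.3 17.5 33.8]
6 75 [1.4 2.6 9.5]
8 38 [ 1.6  2.5 22.2]
```

View pics/f2z.png

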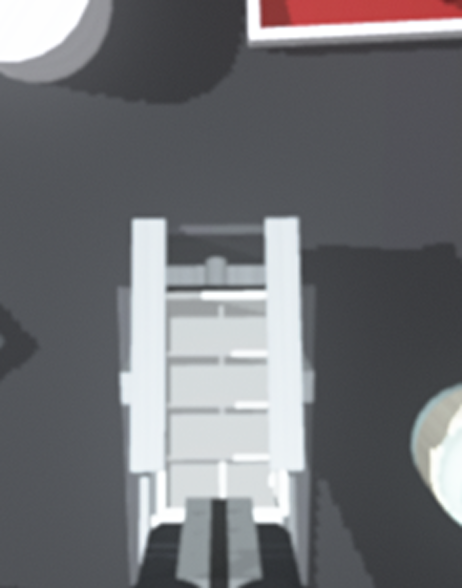

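```bash
python3 -m pendant '0 0 0 -5 0;0 0 0 -5 0;0 0 0 -5 0;0 0 2 -4 0;0 0 3 0 0;0 0 0 0 0;0 0 0 0 0' ; python3 go.py; python3 fin.py f3; python3 -c "
import cv2;a=cv2.imread('pics/f3.png')[0:300,180:400];cv2.imwrite('pics/f3z.png',cv2.resize(a,None,fx=2,fy=2,interpolation=cv2.INTER_CUBIC))"
```

```text
clock: 20.52
ee_pos: [0.5906, 0.0474, 0.2312]
tool_rot: [0.707, -0.707, 0.015, -0.015]
ft_force: [0.2, -0.5, -0.0]
gripper_width: 0.0
t 20.52 pos [0.5906 0.0474 0.2312] jaw -2.42 tooly [ 0.001  0.    -1.   ] F [ 0.2 -0.5 -0. ] w 0.0 j7 -0.4
upper end rim (z>30) (298, array([197.2, 199.2, 200.4]))
junction rim (543, array([ 96.8, 101.3, 104. ]))
lower rim (0, None)Traceback (most recent call last):
  File "fin.py", line 11, in <module>
    L=B[(abs(abs(B[:,1])-28)<4)&(B[:,2]>44)&(B[:,2]<54)];print("lips top end x",np.percentile(L[:,0],[0.5,99,99.7]))
                                                                                ~~~~~~~~~~~~~^^^^^^^^^^^^^^^^^^^^^^
    return _quantile_unchecked(
        a, q, axis, out, overwrite_input, method, keepdims, weights)
    return _ureduce(a,
                    func=_quantile_ureduce_func,
    ...<5 lines>...
                    overwrite_input=overwrite_input,
                    method=method)
    r = func(a, **kwargs)
    result = _quantile(arr,
                       quantiles=q,
    ...<2 lines>...
                       out=out,
                       weights=wgt)
    slices_having_nans = np.isnan(arr[-1, ...])
                                  ~~~^^^^^^^^^
IndexError: index -1 is out of bounds for axis 0 with size 0
```

View pics/f3z.png

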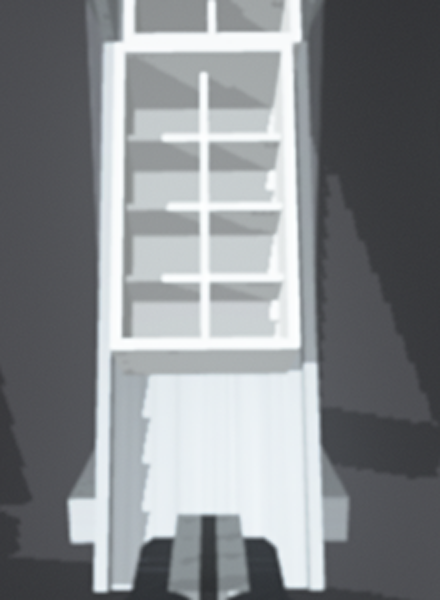

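```bash
python3 -m pendant '0 0 -4 0 0;0 0 0 0 0;0 0 0 0 0'; python3 - <<'E'
from h import *
im,d=cams.read_camera("top");cv2.imwrite("pics/t9.png",im[:,:,::-1])
E
python3 fin.py f4 | head -2
```

```text
clock: 20.95
ee_pos: [0.5902, 0.0477, 0.271]
tool_rot: [-0.707, 0.707, -0.014, 0.015]
ft_force: [0.4, 0.5, -0.6]
gripper_width: 0.006
upper end rim (z>30) (220, array([197.3, 199.1, 200.6]))
junction rim (397, array([ 96.8, 101.3, 104. ]))
```

View pics/t9.png

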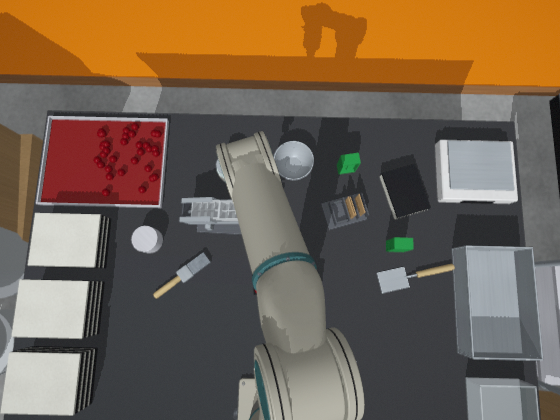

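The arm hides part of the chute in this view. What shows (brush, tin, bowl, green trays, carton, spatula, cards) has not moved, and the trays are steady between the last two readings.

```bash
python3 -c "
from cell import r
print(r.hand_in())"
```

```text
the job is handed in; nothing more can be done
None
```

Both white trays are in the chute, lying flat with their open sides up. I handed the job in at about 21 s, with the gripper clear of everything.

- **First tray:** I picked the flat tray off the table, set its uphill edge on the chute floor, and let it tilt in the grip. When released, it slid home by itself.
- **Second tray:** I gripped the stood tray at its upper end, set its lower edge on the floor above the first tray, and tipped it uphill until it was nearly flat. When released, it slid down against the first tray. Neither tray needed a push.

**Last checks (wrist camera):**
- The lower tray's rim begins right at the face of the buffer plate, which shows no noticeable compression.
- The two end walls at the join measure about 7 mm together against 6 mm nominal, so any gap is about 1 mm or less, and none shows in the picture.
- The upper tray's top end is at about 198–200 mm along the bed, where 200 mm is expected. Along the chute my measurements are about 2 mm off, judging by the lips, which measured 82 mm against a stated 80 mm.
- The upper tray's position did not change between the last two readings.

The highest wrist force I read was about 11 N. In the final top view the arm hid the truffle box and most of the jar, but both were in place in a wrist picture from just before the end. The rest of the bystanders and the green look-alikes were where they started.

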